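# Clamp a short offcut in the planing board with its sunken knob

## Robot

A 6-joint arm with a two-finger parallel gripper is mounted at the origin on a cart in front of the work surface, level with it; the furniture and walls round the work are solid. World frame = base frame: x ahead of the robot, y to its left, z up, the work surface at z = 0. Lengths are in m, angles in rad, forces in N, time in s.
With the tool pointing down it reaches from about 0.425 to 1.125 m from the base axis. Payload 14.9 kg.
Tool frame: the origin (TCP) lies midway between the tips of the shut fingers; the grasp point (between the pads) lies 19 mm behind it; z points along the fingers, y is the line along which they close (so a half turn about z gives the same grasp; the last joint's range is limited). The gripper opens to 91 mm and grips with 3 to 60 N. Pads are 32 mm wide; open, the fingers measure 118 mm over their backs; the gripper's body (76 mm by 178 mm) begins 60 mm behind the grasp point.
Start: joints at [1.134, 0.379, 1.734, -0, 1.028, -0.033], TCP at [0.275, 0.644, 0.214] pointing down, gripper open.
Joint ranges: [-2.77, 2.77], [-0.74, 2.19], [0, 2.66], [-1.06, 4.2], [0.31, 2.87], [-3.08, 3.08]. Speed limits (rad/s): [1.89, 1.89, 2.39, 3.14, 3.14, 3.14].

## Interface

Orientations are given as a unit quaternion [w, x, y, z].
In Python, from cell import manip gives the robot as it stands.
- The arm moves only by the tool jog_arm, never from a script. Its argument "moves" is one flat list of numbers, 7 for each row, row after row: the turn, a rotation vector about the tool's x, y, z in rad, then the shift along the tool's x, y, z in cm, then the opening, from -1 (shut) to 1 (fully open), so that 0 is half open. In form: [ax, ay, az, dx, dy, dz, hand, ax, ay, az, dx, dy, dz, hand, ...]. A call has 1 to 20 rows; each row shifts and turns the commanded pose from where the row before left it, along the tool's axes as they then stand; what a row does not reach is not made up. A row lasts 1/8 s, in which the tool goes at most 62.5 mm and 10.7 degrees, less where a joint would pass 70% of its speed; a pose out of reach is approached as far as the arm can. A call with a gripper value outside its range is refused whole. The fingers move at their own pace and stop on an object; "force" is the grip in N (left out, the last holds). Time passes only in rows, so rows that do not move let the fingers close. It gives the time, the measured TCP pose, the force, the opening and the grip force at its end, in the units of the state.
- manip.state(): the state, without advancing time (a new reading comes with each control period).
- manip.camera(name): name is "scene" or "side" or "wrist"; returns the picture (384x512x3 uint8, red, green, blue); there is no depth.
- manip.camera_info(name): a dict with "camera_matrix" (3x3 intrinsics, pixels), "xyz" and "rotation" of the camera in the world. Camera axes: x right, y down, z forward; pixel columns grow to the right and rows downward; lengths in m; the calibration is good to about 2 mm. A picture is of the moment at which its call begins: read the wrist's pose just before it. camera_info takes no time and is no camera call; for the wrist camera it gives the pose at the moment of the call.
- manip.close_job(): hands the job in; it is judged then, once.
The state is a dict: "clock": time; "joint_pos": joint angles; "joint_vel": joint speeds; "effort": joint torques, N m; "eef_pos": TCP position; "ee_rot": TCP orientation; "force": force on the tool from outside, world axes, zero at the start; "wrist_torque": the same for the moment, N m; "width": finger opening in m; "grasp_force": force on a finger pad.
Only numpy, scipy, OpenCV 4.12 (cv2) and the standard library are available. Lean on these libraries where they do the work, as an engineer would, in place of code of your own. Each camera call takes 0.05 s, during which the arm holds its last target. There are 200 camera calls.

## Task

Get the short grey-brown offcut ready for planing: lay it flat on the planing board's bed, straight between the end stop and the low sliding jaw, and let go of it. Then reach into the round well and turn the sunken knob clockwise until the jaw holds the offcut against the end stop with about 14 N - firm, but never near 28 N, which would bow the wood - and leave it clamped, with the mug and the screwdriver undisturbed.

Things in the scene. Friction and masses are not known exactly. Their poses are not given: they have to be found in the camera images.
- workpiece_centre (a point): Centre of the loose offcut that is to be clamped: a plain grey-brown hardwood bar, 38 (x) x 160 (y) x 30 (z) mm, about 0.12 kg, lying flat on the bench behind the planing board. x runs across it, y along it, z up. The point lies half-way up.
- planing_board: The planing board: a pale wooden slab 130 (x) x 350 (y) x 40 (z) mm, fixed on the bench. Origin on its underside, on the centre line (the board runs from y = -180 to +170 mm, x = -65 to +65 mm); y points along it towards the end stop, x across it, z up. Its top face is 40 mm above the bench.
- bed (a point): Point on the board's top face, on its centre line, exactly under the offcut's centre when the offcut is pushed against the end stop, whose face stands 80 mm from here in +y. Axes as the board's: y along the board towards the stop. An offcut laid down a few mm short of the stop is pushed home by the jaw.
- jaw_home (a point): Where the middle of the jaw's face is when fully open, on the top face, 98 mm from the bed point in -y. The jaw (60 mm wide, 14 mm high, aluminium, rubber-faced, its face plate sprung) slides towards +y, 10 mm per radian of the knob (rack and pinion); at the start it stands 0 to 11 mm farther in than this point (how far is not told). It stays where it is left.
- well (a point): Middle of the mouth of the round well in the board's top face, 190 mm from the bed point in -y: 80 mm across, 28 mm deep, the knob in its middle. 27 mm is free all round the knob, so enter with the fingers opened only a little wider than the knob. Axes as the board's.
- knob_grip (a point): Half-way up the knob, on its vertical axis, 15 mm below the board's top: black fluted cylinder, 25 mm across, 24 high; grip it firmly, at any yaw. Clockwise from above closes the jaw: over 0.35 rad free, at most 2.1 rad in all. Turning takes 0.25 N m, plus 0.010 per N of clamping (90 N per rad once it bites). Friction blurs the feel of a stopped hand: compare with equal moves made while the jaw ran free.
- end_stop: The fixed end stop: a dark wooden batten 78 (x) x 18 (y) x 14 (z) mm screwed on the planing board's top face. Origin: middle of its working face, at the height of the board's top face; its y axis points along the board, away from the bed.
- workpiece: The same offcut, now named by its underside: origin in the middle of its underside, axes as at its centre.
- tea_mug: White dotted mug, 82 mm wide and 91 mm high, upright on the bench near the far corner; origin under its middle. A bystander.
- screwdriver: Screwdriver with a red handle, 208 mm long and 29 mm thick, lying on the bench; origin under its middle. A bystander.

How it is judged:
By the outcome, as a careful person would: the job done as asked, in the order asked, and still so for the second after the job is handed in, with the robot touching nothing.
It also fails if it takes over 72 s, if anything falls off the work surface, if the arm or the gripper's body presses on something with over 40 N, if the wrist force passes 120 N, or if a joint passes its speed limit or range.

## Working session

There is one attempt and no reset: what is moved stays moved. The work goes in short steps, Python scripts to look and compute and a tool call to move; the robot and the scene stay as the last step left them, time stands still between calls to the robot, and variables do not carry over. Pictures are saved under pics/ and viewed, at most 10 in all, crops included, and the job is handed in when it is done.

Besides the shell and the picture viewer there is one more tool, called by a JSON object that holds its "api" and its "payload", one argument or row to a line. jog_arm: Moves the arm, as the interface text tells. Its arguments: {"type":"object","properties":{"moves":{"type":"array","items":{"type":"number"}},"force":{"type":"number"}},"required":["moves"]}

```bash
ls; mkdir -p pics
cat > h.py <<'E'
import numpy as np, cv2
from cell import manip
from scipy.spatial.transform import Rotation as R
def snap(n,f):
    i=manip.camera_info(n); im=manip.camera(n); cv2.imwrite(f'pics/{f}.png',im[:,:,::-1]); np.savez(f'pics/{f}.npz',K=i['camera_matrix'],t=i['xyz'],R=i['rotation']); return im
def load(f):
    d=np.load(f'pics/{f}.npz'); r=d['R']
    if r.shape==(4,): r=R.from_quat(r,scalar_first=True).as_matrix()
    return d['K'],d['t'],r
def ray(f,uv,z):
    K,t,r=load(f); d=r@np.linalg.solve(K,[uv[0],uv[1],1]); return t+d*(z-t[2])/d[2]
def proj(f,p):
    K,t,r=load(f); c=K@(r.T@(np.asarray(p)-t)); return c[:2]/c[2]
def st():
    s=manip.state(); 
    for k in ('clock','joint_pos','eef_pos','ee_rot','force','wrist_torque','width','grasp_force'): print(k,np.round(s[k],4))
    return s
E
python3 - <<'E'
from h import *
st()
for n in('scene','side','wrist'): snap(n,n+'0'); print(n,load(n+'0'))
a=[cv2.imread(f'pics/{n}0.png') for n in('scene','side')]
E
```

```text
pics
clock 0.0
joint_pos [ 1.1337  0.3794  1.7348  0.      1.0285 -0.0333]
eef_pos [0.2749 0.6433 0.2133]
ee_rot [-1.000e-04  2.005e-01  9.797e-01 -6.000e-04]
force [-0.2299 -0.235  -0.2766]
wrist_torque [ 0.0229 -0.0546  0.0278]
width 0.0913
grasp_force 0.0
scene (array([[411.38252144,   0.        , 251.3959062 ],
       [  0.        , 411.38252144, 189.89881147],
       [  0.        ,   0.        ,   1.        ]]), array([0.17654922, 0.21852575, 0.77780034]), array([[-0.84444552, -0.37876421,  0.37874718],
       [-0.53560582,  0.60524167, -0.58890486],
       [-0.00617749, -0.70015727, -0.71396193]]))
side (array([[460.07336317,   0.        , 261.89530307],
       [  0.        , 460.07336317, 195.85299466],
       [  0.        ,   0.        ,   1.        ]]), array([ 0.03680848, -1.13863083,  0.52254655]), array([[ 0.81876089, -0.25323253,  0.5152707 ],
       [-0.57410057, -0.35132849,  0.73957881],
       [-0.00625613, -0.90135541, -0.43303497]]))
wrist (array([[267.69526879,   0.        , 257.64339079],
       [  0.        , 267.69526879, 190.42799249],
       [  0.        ,   0.        ,   1.        ]]), array([0.21265464, 0.67020792, 0.38353061]), array([[ 3.92467055e-01,  8.92266333e-01,  2.23227241e-01],
       [ 9.19765801e-01, -3.80549583e-01, -9.59837792e-02],
       [-6.94061311e-04,  2.42987253e-01, -9.70029233e-01]]))
```

View pics/scene0.png

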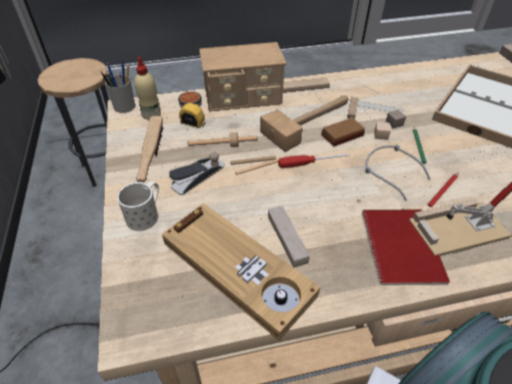

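View pics/side0.png

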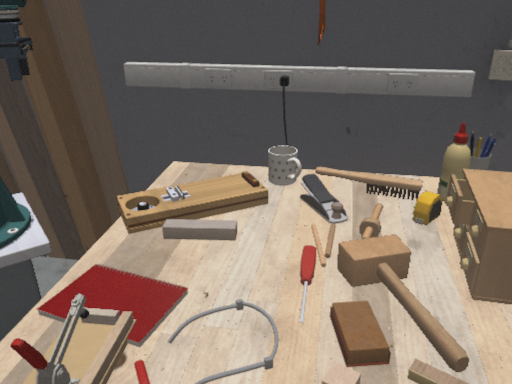

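The scene view shows the board (stop ~(187,217), jaw ~(252,270), knob ~(281,296)), offcut ~(288,236), mug (139,205) and screwdriver (300,160). I'll enlarge the board area.

Run:
```python
from h import *
a=cv2.imread('pics/scene0.png')[195:335,155:325]
cv2.imwrite('pics/c0.png',cv2.resize(a,None,fx=4,fy=4,interpolation=cv2.INTER_CUBIC))
for uv,z in (((281,292),.035),((288,235),.03)): print(ray('scene0',uv,z))
```

```text
[ 0.36386213 -0.1805932   0.035     ]
[ 0.4242353  -0.32035511  0.03      ]
```

View pics/c0.png

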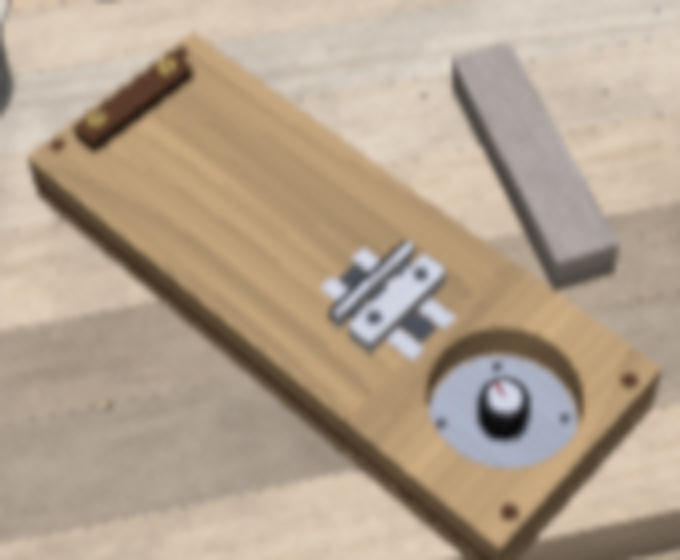

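The crop shows the board's top corners at about (195,35), (30,160), (660,375), (505,552), the knob top at (503,392), and the offcut's top corners at (453,62), (508,45), (617,245), (560,274). Next I fit the poses.

```bash
cat > fit.py <<'E'
from h import *
from scipy.optimize import least_squares
def px(c): return np.array(c)/4+[155-.375,195-.375]
def fit(f,P,U,x0):
    P=np.array(P,float);U=np.array(U,float)
    def w(x): c,s=np.cos(x[2]),np.sin(x[2]); return np.c_[x[0]+c*P[:,0]-s*P[:,1],x[1]+s*P[:,0]+c*P[:,1],P[:,2]]
    g=lambda x:(np.array([proj(f,p) for p in w(x)])-U).ravel()
    r=least_squares(g,x0); print(np.round(r.x,4),np.round(r.fun,1)); return r.x
E
python3 - <<'E'
from fit import *
# board frame; yaw so board y along dir: y+ towards stop
k=ray('scene0',px((503,392)),.037); s=ray('scene0',px((135,110)),.054)
d=s-k; yaw=np.arctan2(-d[0],d[1]); print('knob',k,'stop',s,'len',np.hypot(*d[:2]),yaw)
# corners: right side of image = -x world
for sg in (1,-1):
  b=fit('scene0',[[sg*.065,.17,.04],[-sg*.065,.17,.04],[sg*.065,-.18,.04],[-sg*.065,-.18,.04]],[px(c) for c in((195,35),(30,160),(660,375),(505,552))],[.4,-.1,yaw])
  print(np.hypot(*(b[:2]-k[:2])))
C=[px(c) for c in((453,62),(508,45),(617,245),(560,274))]
q=[ray('scene0',c,.03) for c in C]; print(np.round(q,4)); print([np.linalg.norm(q[i]-q[i-1]) for i in range(4)])
dd=(q[0]+q[1]-q[2]-q[3])/2; print('offcut c',np.mean(q,0),'yaw',np.arctan2(-dd[0],dd[1]))
E
```

```text
knob [ 0.36372569 -0.17760268  0.037     ] stop [ 0.62753382 -0.21455113  0.054     ] len 0.2663830228032623 -1.7099492117995403
[ 0.487  -0.1965 -1.7443] [-0.1 -0.3 -0.7 -0.3  1.4 -0.5 -0.6  0.6]
0.12472338784764335
[ 0.4901 -0.2063 -1.6945] [-42.1  30.5  39.2 -33.3 -34.   37.5  42.  -52.8]
0.12958685576844045
[[ 0.5025 -0.3614  0.03  ]
 [ 0.4811 -0.3913  0.03  ]
 [ 0.3574 -0.2938  0.03  ]
 [ 0.3749 -0.2604  0.03  ]]
[np.float64(0.1627696922739512), np.float64(0.0367452608363703), np.float64(0.1574682365286823), np.float64(0.03774218312280032)]
offcut c [ 0.42895341 -0.32672303  0.03      ] yaw -2.2394838006932156
```

{"api": "jog_arm", "payload": {
  "moves": [0,0,0,-4.66,-3.37,0,1,0,0,0,-4.66,-3.37,0,1,0,0,0,-4.66,-3.37,0,1,0,0,0,-4.66,-3.37,0,1,0,0,0,-4.66,-3.37,0,1,0,0,0,-4.66,-3.37,0,1,0,0,0,-4.66,-3.37,0,1,0,0,0,-4.66,-3.37,0,1,0,0,0,-4.66,-3.37,0,1,0,0,0,-4.66,-3.37,0,1,0,0,0,-4.66,-3.37,0,1,0,0,0,0,-5.75,0,1,0,0,0,0,-5.75,0,1,0,0,0,0,-5.75,0,1,0,0,0,0,-5.75,0,1,0,0,0,0,-5.75,0,1,0,0,0,0,-5.75,0,1,0,0,0.13,0,-5.75,0,1,0,0,0.13,0,-5.75,0,1,0,0,0,0,0,0,1]
}}

```text
clock: 2.65
eef_pos: [0.4117, -0.3207, 0.2139]
ee_rot: [-0.0, 0.328, 0.945, -0.0]
force: [0.9, -0.1, -0.3]
width: 0.0914
grasp_force: 0.0
```

Run:
```python
from h import *
st(); snap('wrist','w1')
cv2.imwrite('pics/w1b.png',cv2.resize(cv2.imread('pics/w1.png'),(768,576),interpolation=cv2.INTER_CUBIC))
```

```text
clock 2.65
joint_pos [-7.0630e-01  9.6700e-02  2.0922e+00 -3.0000e-04  9.5270e-01 -1.6075e+00]
eef_pos [ 0.4117 -0.3207  0.2139]
ee_rot [-1.000e-04  3.285e-01  9.445e-01 -1.000e-04]
force [ 0.8598 -0.1381 -0.3177]
wrist_torque [-0.0355 -0.0094 -0.0376]
width 0.0914
grasp_force 0.0
```

View pics/w1b.png

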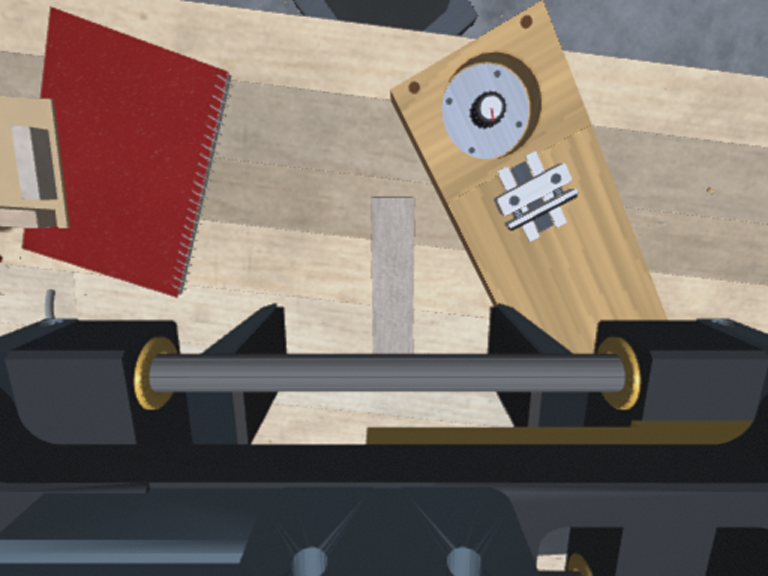

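The wrist view (1.5x) shows the offcut lying along image y, with near corners (372,197), (414,197). The board corners are at (391,93) and (541,2), the knob top at (490,106), and the jaw face corners at (510,232), (577,194).

Run:
```python
from h import *
w=lambda u,v,z: ray('w1',((u+.5)/1.5-.5,(v+.5)/1.5-.5),z)
print('knob',w(490,106,.037)); print('corners',w(391,93,.04),w(541,2,.04), np.linalg.norm(w(391,93,.04)-w(541,2,.04)))
print('edge',w(391,93,.04),w(497,300,.04)); e=w(497,300,.04)-w(391,93,.04); print('az',np.arctan2(e[1],e[0]))
a,b,c,d=w(372,197,.03),w(414,197,.03),w(372,352,.03),w(411,352,.03)
print('off near end',a,b,np.linalg.norm(a-b)); m=(c+d-a-b)/2; print('az',np.arctan2(m[1],m[0]),np.arctan2(*(c-a)[1::-1]),np.arctan2(*(d-b)[1::-1]))
u=m/np.linalg.norm(m); print('centre',(a+b)/2+.08*u)
print('jawface',w(510,232,.054),w(577,194,.054))
```

```text
knob [ 0.36159931 -0.17530345  0.037     ]
corners [ 0.30534622 -0.23200562  0.04      ] [ 0.32575503 -0.10485155  0.04      ] 0.12878150710066635
edge [ 0.30534622 -0.23200562  0.04      ] [ 0.49735958 -0.26282329  0.04      ]
az -0.15914035625680925
off near end [ 0.35843731 -0.29443459  0.03      ] [ 0.38086894 -0.2660593   0.03      ] 0.03617091611139005
az -0.6750443784754392 -0.6778392528460466 -0.672249449502176
centre [ 0.43210746 -0.3302415   0.03      ]
jawface [ 0.45044233 -0.22217885  0.054     ] [ 0.4585119  -0.16299256  0.054     ]
```

{"api": "jog_arm", "payload": {
  "moves": [0,0,0,-1.95,0.55,0,0.4,0,0,0,0,0,5,0.4,0,0,0,0,0,5,0.4,0,0,0,0,0,5,0.4,0,0,0,0,0,4,0.4,0,0,0,0,0,1.8,0.4,0,0,0,0,0,0,0.4],
  "force": 25
}}

```text
clock: 3.58
eef_pos: [0.4327, -0.3253, 0.0054]
ee_rot: [-0.001, 0.325, 0.946, 0.0]
force: [-0.4, -0.4, 0.3]
width: 0.0638
grasp_force: 0.0
```

Run:
```python
from h import *
st();
```

```text
clock 3.575
joint_pos [-0.6876  0.479   2.0995  0.      0.5644 -1.5961]
eef_pos [ 0.4327 -0.3253  0.0054]
ee_rot [-6.000e-04  3.252e-01  9.457e-01  3.000e-04]
force [-0.4011 -0.3774  0.3137]
wrist_torque [-0.0226  0.0645  0.0284]
width 0.0638
grasp_force 0.0
```

{"api": "jog_arm", "payload": {
  "moves": [0,0,0,0,0,0,-1,0,0,0,0,0,0,-1,0,0,0,0,0,0,-1,0,0,0,0,0,0,-1,0,0,0,0,0,0,-1,0,0,0,0,0,-1,-1],
  "force": 25
}}

```text
clock: 4.32
eef_pos: [0.4318, -0.3257, 0.0162]
ee_rot: [-0.0, 0.326, 0.945, 0.0]
force: [-0.3, 0.2, -2.0]
width: 0.0378
grasp_force: 25.0
```

```bash
cat > k.py <<'E'
from h import *
from scipy.optimize import least_squares
s=manip.state()
D=[([.3794,1.7348,1.0285],np.hypot(.2749,.6433),.2133),([.0967,2.0922,.9527],np.hypot(.4117,.3207),.2139),([.479,2.0995,.5644],np.hypot(.4327,.3253),.0054),(s['joint_pos'][[1,2,4]],np.hypot(*s['eef_pos'][:2]),s['eef_pos'][2])]
# q2 from vertical; q3 elbow bend with offset
def fk(x,q): 
    a=q[0]; b=q[0]+q[1]+x[5]; return x[0]+x[1]*np.sin(a)+x[2]*np.sin(b), x[3]+x[1]*np.cos(a)+x[2]*np.cos(b)
g=lambda x:np.ravel([np.subtract(fk(x,q),(r,z)) for q,r,z in D])
b=min((least_squares(g,[0,.5,.5,.1,0,o]) for o in(0,-.5,.5,-1.57)),key=lambda r:r.cost)
print(np.round(b.x,4),b.fun)
f=lambda q,R,Z:np.subtract(fk(b.x,q),(R,Z))
for R_ in(.395,.405,.415,.425,.44):
  for Z in (.02,.1):
    q=least_squares(f,[.3,2.3],args=(R_,Z)); print(R_,Z,q.x,np.pi-sum(q.x),q.cost)
E
python3 -c "
from h import *
st()"; python3 k.py
```

```text
clock 4.325
joint_pos [-0.6894  0.4576  2.1023  0.      0.5824 -1.5962]
eef_pos [ 0.4318 -0.3257  0.0162]
ee_rot [-3.000e-04  3.259e-01  9.454e-01  1.000e-04]
force [-0.2578  0.2383 -2.0053]
wrist_torque [ 0.0005 -0.0044  0.0007]
width 0.0378
grasp_force 24.9998
[ 5.000e-04  5.494e-01  6.051e-01  5.010e-02 -4.000e-04  6.750e-02] [ 9.97081504e-06  5.28888418e-05 -9.75296071e-06 -6.19311747e-05
  9.19743143e-05  1.12063569e-06 -9.21932911e-05  7.92188535e-06]
0.395 0.02 [0.29007296 2.38085177] 0.4706679211361391 7.244084160606325e-23
0.395 0.1 [0.09073281 2.37712406] 0.6737357842334286 1.2565316799242779e-16
0.405 0.02 [0.30122005 2.36225204] 0.47812055965365907 1.3118919775323233e-23
0.405 0.1 [0.10674142 2.35860486] 0.6762463732744806 2.0334077341876333e-17
0.415 0.02 [0.31231871 2.34359406] 0.4856798784401093 1.475181645323462e-24
0.415 0.1 [0.12247229 2.34002305] 0.6790973090517434 2.0581782416658966e-18
0.425 0.02 [0.32337597 2.32487513] 0.49334155631315246 6.9860797381991e-26
0.425 0.1 [0.13794822 2.32137622] 0.6822682165122638 6.981589725585265e-20
0.44 0.02 [0.33989828 2.29667651] 0.5050178690369957 3.3812557505366285e-16
0.44 0.1 [0.16072925 2.29327867] 0.6875847337068781 8.769540097809217e-21
```

{"api": "jog_arm", "payload": {
  "moves": [0,0,0,0,0,-5.5,-1,0,0,0,0,0,-5.5,-1,0,0,-0.167,0,0,0,-1,0,0,-0.167,0,0,0,-1,0,0,-0.167,0,0,0,-1,0,0,0,-3.06,4.54,0,-1,0,0,0,-3.06,4.54,0,-1,0,0,0,-3.06,4.54,0,-1,0,0,0,0,0,0,-1,0,0,0,0,0,0,-1]
}}

```text
clock: 5.58
eef_pos: [0.5443, -0.2063, 0.1261]
ee_rot: [-0.0, 0.081, 0.997, -0.0]
force: [-0.4, -0.3, -1.9]
width: 0.0377
grasp_force: 25.0
```

Run:
```python
from h import *
st(); snap('wrist','w2'); snap('scene','s2')
a=cv2.resize(cv2.imread('pics/w2.png')[:250],(800,390),interpolation=cv2.INTER_CUBIC)
cv2.imwrite('pics/w2b.png',a)
```

```text
clock 5.575
joint_pos [-4.0230e-01  3.1900e-01  2.0123e+00 -2.0000e-04  8.1070e-01 -1.8108e+00]
eef_pos [ 0.5443 -0.2063  0.1261]
ee_rot [-2.000e-04  8.100e-02  9.967e-01 -0.000e+00]
force [-0.4477 -0.2836 -1.861 ]
wrist_torque [ 0.0094 -0.0031  0.0199]
width 0.0377
grasp_force 24.9997
```

View pics/w2b.png

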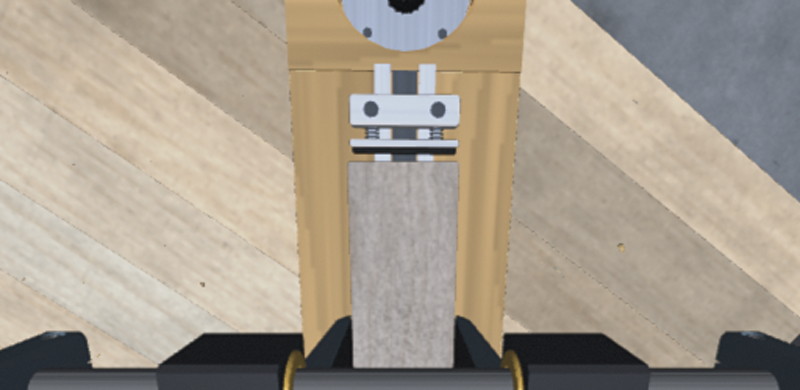

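The wrist view (1.5625x) shows the offcut held square over the board. Its near-end top edge runs (349..458,162), the jaw face's top edge is ~(351..458,153), and the board edges are at (289,70)/(522,70) and (301,300)/(507,300).

Run:
```python
from h import *
k=1.5625
w=lambda u,v,z: ray('w2',((u+.5)/k-.5,(v+.5)/(390/250)-.5),z)
n=(w(349,162,.1507)+w(458,162,.1507))/2
L=[w(289,70,.04),w(301,300,.04)];Rr=[w(522,70,.04),w(507,300,.04)]
for e in(L,Rr): d=e[1]-e[0]; print('edge az',np.arctan2(d[1],d[0]))
ml=[(L[i]+Rr[i])/2 for i in(0,1)]; d=ml[1]-ml[0]; print('centre line',ml,np.arctan2(d[1],d[0]),np.linalg.norm(L[0]-Rr[0]))
u=np.array([np.cos(-.163),np.sin(-.163),0]); v=np.array([-u[1],u[0],0])
o=np.array([.3627,-.1764,0])
for nm,p in(('near end',n),('tcp',manip.state()['eef_pos']),('jaw',w(404,140,.054)),('jawb',w(404,152,.054)),('ml0',ml[0]),('ml1',ml[1]),('offL',w(349,162,.1507)),('offL2',w(353,365,.1507)),('offR2',w(453,365,.1507))): print(nm,np.round(p,4),'along',(p-o)@u,'lat',(p-o)@v)
print('stop in scene', [np.round(proj('s2',o+u*a+v*l+[0,0,z]),1) for a,l,z in((.27,.039,.054),(.27,-.039,.054),(.27,.039,.04),(.27,-.039,.04),(0,0,.037))])
cv2.imwrite('pics/s2b.png',cv2.resize(cv2.imread('pics/s2.png')[195:335,155:325],None,fx=4,fy=4,interpolation=cv2.INTER_CUBIC))
```

```text
edge az -0.17042087282902088
edge az -0.16436242612372035
centre line [array([ 0.41226057, -0.18322337,  0.04      ]), array([ 0.5426586 , -0.20525708,  0.04      ])] -0.16739159537755455 0.12954667058345687
near end [ 0.4677 -0.1936  0.1507] along 0.10642270838816813 lat 0.00010503900237403666
tcp [ 0.544  -0.207   0.1261] along 0.18386481602749866 lat -0.0008013088784126608
jaw [ 0.45   -0.1902  0.054 ] along 0.0883518416586193 lat 0.0005075847970753516
jawb [ 0.4561 -0.1912  0.054 ] along 0.09457215544594501 lat 0.0005194940524445602
ml0 [ 0.4123 -0.1832  0.04  ] along 0.05001093154787901 lat 0.0013097273962292644
ml1 [ 0.5427 -0.2053  0.04  ] along 0.18225612829588045 lat 0.0007289562678768664
offL [ 0.4648 -0.2114  0.1507] along 0.10644543249802955 lat -0.017988799082228057
offL2 [ 0.5363 -0.2239  0.1507] along 0.17897121368508628 lat -0.018668955601204663
offR2 [ 0.5423 -0.1869  0.1507] along 0.17892679885658777 lat 0.018740595091994317
stop in scene [array([176.5, 230.2]), array([201.7, 210.7]), array([177.3, 234.1]), array([202.3, 214.6]), array([280.5, 293.3])]
```

View pics/s2b.png

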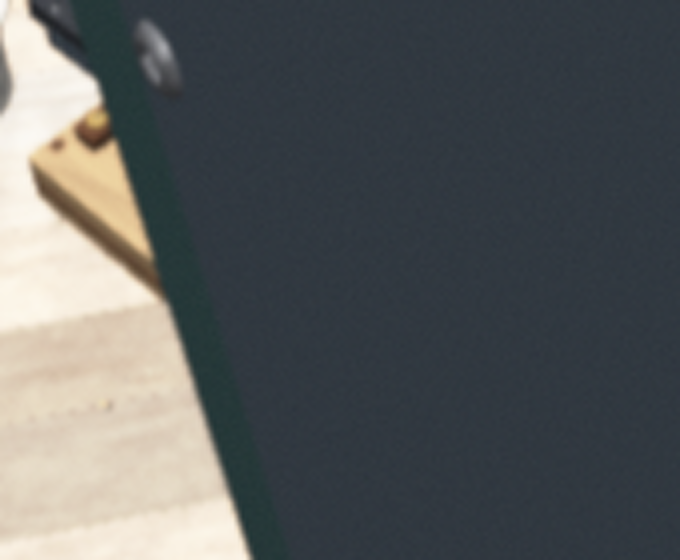

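{"api": "jog_arm", "payload": {
  "moves": [0,0,0,0.3,0.12,3,-1,0,0,0,0,0,3,-1,0,0,0,0,0,1.5,-1,0,0,0,0,0,0.4,-1,0,0,0,0,0,0.1,-1,0,0,0,0,0,0,-1]
}}

```text
clock: 6.42
eef_pos: [0.5422, -0.2051, 0.0469]
ee_rot: [0.0, 0.081, 0.997, -0.0]
force: [-2.2, 0.0, 1.6]
width: 0.0382
grasp_force: 25.0
```

{"api": "jog_arm", "payload": {
  "moves": [0,0,0,0,0,0,0.2,0,0,0,0,0,0,0.2,0,0,0,0,0,0,0.2,0,0,0,0,0,-2,0.2,0,0,0,0,0,-5,0.2,0,0,0,0,0,-5,0.2,0,0,0,0,0,-2,0.2,0,0,0,0,0,0,0.2]
}}

```text
clock: 7.42
eef_pos: [0.5427, -0.205, 0.1878]
ee_rot: [0.001, 0.081, 0.997, -0.0]
force: [-0.8, 0.7, -0.8]
width: 0.0551
grasp_force: 0.0
```

Run:
```python
from h import *
st(); snap('wrist','w3')
a=cv2.resize(cv2.imread('pics/w3.png')[:250],(800,390),interpolation=cv2.INTER_CUBIC)
cv2.imwrite('pics/w3b.png',a)
```

```text
clock 7.425
joint_pos [-0.4013  0.2255  1.9954  0.      0.9177 -1.8093]
eef_pos [ 0.5427 -0.205   0.1878]
ee_rot [ 1.400e-03  8.130e-02  9.967e-01 -5.000e-04]
force [-0.7681  0.7152 -0.767 ]
wrist_torque [0.0506 0.0722 0.0162]
width 0.0551
grasp_force 0.0
```

View pics/w3b.png

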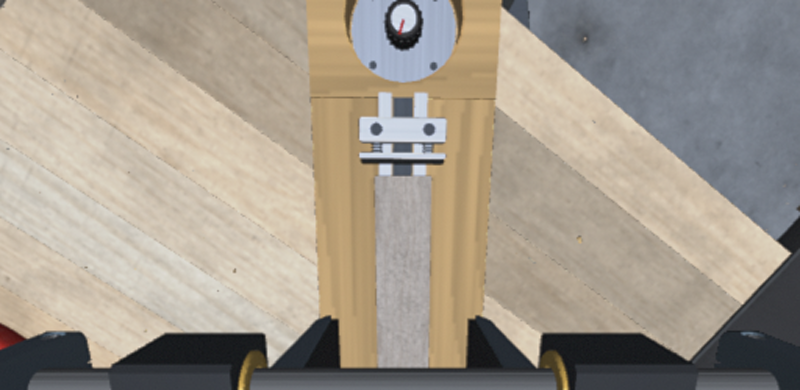

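The offcut lies flat and straight on the centre line, with its near end at row ~176. The jaw face is at ~row 156-160, and the knob top is at ~(403,17).

Run:
```python
from h import *
w=lambda u,v,z: ray('w3',((u+.5)/1.5625-.5,(v+.5)/1.56-.5),z)
u=np.array([np.cos(-.165),np.sin(-.165),0]); v=np.array([-u[1],u[0],0]); o=np.array([.3627,-.1764,0])
for nm,p in(('knob',w(403,17,.037)),('knob2',w(403,15,.037)),('jaw',w(403,154,.054)),('near',w(403,176,.07))): print(nm,np.round(p,4),(p-o)@u,(p-o)@v)
```

```text
knob [ 0.3624 -0.1754  0.037 ] -0.0005057188694137043 0.0009634196250192479
knob2 [ 0.3612 -0.1752  0.037 ] -0.0016981555582348377 0.0009600719117324889
jaw [ 0.4506 -0.1898  0.054 ] 0.08892151091323336 0.0012175932421379855
near [ 0.4656 -0.1922  0.07  ] 0.104062036577578 0.0012630272438016981
```

{"api": "jog_arm", "payload": {
  "moves": [0,0,0,4.56,0,0,-0.2,0,0,0,4.56,0,2,-0.2,0,0,0,4.56,0,3,-0.2,0,0,0,4.57,0,3,-0.2,0,0,0,0,0,3,-0.2,0,0,0,0,0,1.5,-0.2,0,0,0,0,0,0,-0.2,0,0,0,0,0,0,-0.2],
  "force": 50
}}

```text
clock: 8.48
eef_pos: [0.3617, -0.175, 0.0609]
ee_rot: [-0.0, 0.081, 0.997, 0.0]
force: [0.7, 0.6, 0.3]
width: 0.0364
grasp_force: 0.0
```

Run:
```python
from h import *
st()
```

```text
clock 8.475
joint_pos [-0.5086  0.1952  2.3697 -0.      0.5775 -1.9167]
eef_pos [ 0.3617 -0.175   0.0609]
ee_rot [-4.000e-04  8.130e-02  9.967e-01  2.000e-04]
force [0.743  0.6368 0.3379]
wrist_torque [ 0.0193 -0.0405 -0.0247]
width 0.0364
grasp_force 0.0
```

{"api": "jog_arm", "payload": {
  "moves": [0,0,0,-0.08,-0.06,1,-0.2,0,0,0,0,0,1.5,-0.2,0,0,0,0,0,1,-0.2,0,0,0,0,0,1,-0.2,0,0,0,0,0,0,-0.2]
}}

```text
clock: 9.1
eef_pos: [0.3623, -0.1756, 0.0153]
ee_rot: [-0.001, 0.081, 0.997, 0.0]
force: [-0.3, -0.2, 0.1]
width: 0.0363
grasp_force: 0.0
```

Run:
```python
from h import *
st()
```

```text
clock 9.1
joint_pos [-0.5094  0.311   2.3658 -0.      0.4661 -1.9174]
eef_pos [ 0.3623 -0.1756  0.0153]
ee_rot [-6.000e-04  8.130e-02  9.967e-01  3.000e-04]
force [-0.318  -0.1658  0.1484]
wrist_torque [0.0359 0.0025 0.0153]
width 0.0363
grasp_force 0.0
```

Entered the well without contact. Closing on the knob.

{"api": "jog_arm", "payload": {
  "moves": [0,0,0,0,0,0,-1,0,0,0,0,0,0,-1,0,0,0,0,0,0,-1,0,0,0,0,0,0,-1],
  "force": 50
}}

```text
clock: 9.6
eef_pos: [0.3628, -0.1754, 0.0162]
ee_rot: [0.0, 0.082, 0.997, 0.0]
force: [5.4, 11.0, -0.5]
width: 0.0236
grasp_force: 50.0
```

```bash
cat > t.py <<'E'
from h import *
s=manip.state(); a=2*np.arctan2(s['ee_rot'][2],s['ee_rot'][1])-np.pi/2
print('t',round(s['clock'],2),'az',round(a,4),'tq',np.round(s['wrist_torque'],3),'F',np.round(s['force'],1),'w',round(s['width'],4),'g',round(s['grasp_force'],1),'q6',round(s['joint_pos'][5],3),np.round(s['eef_pos'],4),'e6',np.round(s['effort'][5],3))
E
python3 t.py
```

```text
t 9.6 az 1.4073 tq [ 2.128 -0.984 -0.051] F [ 5.4 11.  -0.5] w 0.0236 g 50.0 q6 -1.917 [ 0.3628 -0.1754  0.0162] e6 -0.066
```

{"api": "jog_arm", "payload": {
  "moves": [0,0,0,-0.05,0.1,0,-1,0,0,0.05,0,0,0,-1,0,0,0.05,0,0,0,-1]
}}

```text
clock: 9.98
eef_pos: [0.363, -0.1752, 0.0162]
ee_rot: [-0.0, 0.131, 0.991, -0.0]
force: [-5.7, -5.7, 2.2]
width: 0.0237
grasp_force: 50.0
```

```bash
python3 t.py
```

```text
t 9.97 az 1.3074 tq [-1.159  1.081  0.257] F [-5.7 -5.7  2.2] w 0.0237 g 50.0 q6 -1.813 [ 0.363  -0.1752  0.0162] e6 -0.593
```

{"api": "jog_arm", "payload": {
  "moves": [0,0,0.05,0,0,0,-1,0,0,0.05,0,0,0,-1,0,0,0.05,0,0,0,-1,0,0,0.05,0,0,0,-1]
}}

```text
clock: 10.48
eef_pos: [0.3629, -0.1753, 0.0162]
ee_rot: [-0.0, 0.23, 0.973, -0.0]
force: [-6.6, -8.3, 2.2]
width: 0.0236
grasp_force: 50.0
```

```bash
python3 t.py
```

```text
t 10.47 az 1.1074 tq [-1.519  1.342  0.23 ] F [-6.6 -8.3  2.2] w 0.0236 g 50.0 q6 -1.613 [ 0.3629 -0.1753  0.0162] e6 -0.578
```

{"api": "jog_arm", "payload": {
  "moves": [0,0,0.05,0,-0.05,0,-1,0,0,0.05,0,0,0,-1,0,0,0.05,0,0,0,-1,0,0,0.05,0,0,0,-1,0,0,0.05,0,0,0,-1,0,0,0.05,0,0,0,-1]
}}

```text
clock: 11.22
eef_pos: [0.3628, -0.1755, 0.0162]
ee_rot: [-0.0, 0.373, 0.928, -0.0]
force: [-3.7, -2.6, 2.4]
width: 0.0239
grasp_force: 50.0
```

```bash
python3 t.py
```

```text
t 11.22 az 0.807 tq [-0.522  0.793  0.28 ] F [-3.7 -2.6  2.4] w 0.0239 g 50.0 q6 -1.314 [ 0.3628 -0.1755  0.0162] e6 -0.581
```

{"api": "jog_arm", "payload": {
  "moves": [0,0,0.05,0,0,0,-1,0,0,0.05,0,0,0,-1,0,0,0.05,0,0,0,-1,0,0,0.05,0,0,0,-1]
}}

```text
clock: 11.72
eef_pos: [0.3628, -0.1755, 0.0162]
ee_rot: [-0.0, 0.463, 0.886, -0.0]
force: [-5.0, -3.5, 3.0]
width: 0.0238
grasp_force: 50.0
```

```bash
python3 t.py
```

```text
t 11.72 az 0.6072 tq [-0.763  0.879  0.245] F [-5.  -3.5  3. ] w 0.0238 g 50.0 q6 -1.114 [ 0.3628 -0.1755  0.0162] e6 -0.58
```

{"api": "jog_arm", "payload": {
  "moves": [0,0,0.05,0,0,0,-1,0,0,0.05,0,0,0,-1,0,0,0.05,0,0,0,-1,0,0,0.05,0,0,0,-1]
}}

```text
clock: 12.22
eef_pos: [0.3627, -0.1755, 0.0162]
ee_rot: [-0.0, 0.55, 0.835, -0.0]
force: [-6.3, -4.4, 3.7]
width: 0.0238
grasp_force: 50.0
```

```bash
python3 t.py
```

```text
t 12.22 az 0.4073 tq [-0.934  1.206  0.274] F [-6.3 -4.4  3.7] w 0.0238 g 50.0 q6 -0.914 [ 0.3627 -0.1755  0.0162] e6 -0.569
```

{"api": "jog_arm", "payload": {
  "moves": [0,0,0.05,0,0,0,-1,0,0,0.05,0,0,0,-1]
}}

```text
clock: 12.48
eef_pos: [0.3626, -0.1755, 0.0162]
ee_rot: [-0.0, 0.591, 0.807, -0.0]
force: [-6.6, -5.8, 4.0]
width: 0.0235
grasp_force: 50.0
```

```bash
python3 t.py
```

```text
t 12.47 az 0.3073 tq [-1.046  1.229  0.275] F [-6.6 -5.8  4. ] w 0.0235 g 50.0 q6 -0.814 [ 0.3626 -0.1755  0.0162] e6 -0.569
```

{"api": "jog_arm", "payload": {
  "moves": [0,0,0.05,0,0,0,-1,0,0,0.05,0,0,0,-1]
}}

```text
clock: 12.72
eef_pos: [0.3626, -0.1755, 0.0162]
ee_rot: [-0.0, 0.63, 0.776, -0.0]
force: [-6.2, -6.1, 4.3]
width: 0.024
grasp_force: 50.0
```

```bash
python3 t.py
```

```text
t 12.72 az 0.2073 tq [-1.024  1.393  0.279] F [-6.2 -6.1  4.3] w 0.024 g 50.0 q6 -0.714 [ 0.3626 -0.1755  0.0162] e6 -0.569
```

{"api": "jog_arm", "payload": {
  "moves": [0,0,0.05,0,0,0,-1,0,0,0.05,0,0,0,-1]
}}

```text
clock: 12.98
eef_pos: [0.3625, -0.1755, 0.0162]
ee_rot: [-0.0, 0.668, 0.744, -0.0]
force: [-7.2, -6.0, 4.7]
width: 0.0238
grasp_force: 50.0
```

```bash
python3 t.py
```

```text
t 12.97 az 0.1074 tq [-1.156  1.444  0.235] F [-7.2 -6.   4.7] w 0.0238 g 50.0 q6 -0.614 [ 0.3625 -0.1755  0.0162] e6 -0.569
```

{"api": "jog_arm", "payload": {
  "moves": [0,0,0.05,0,0,0,-1,0,0,0.05,0,0,0,-1]
}}

```text
clock: 13.22
eef_pos: [0.3625, -0.1755, 0.0162]
ee_rot: [-0.0, 0.704, 0.71, -0.0]
force: [-7.1, -7.2, 4.3]
width: 0.024
grasp_force: 50.0
```

```bash
python3 t.py
```

```text
t 13.22 az 0.0074 tq [-1.251  1.556  0.263] F [-7.1 -7.2  4.3] w 0.024 g 50.0 q6 -0.514 [ 0.3625 -0.1755  0.0162] e6 -0.569
```

{"api": "jog_arm", "payload": {
  "moves": [0,0,0.05,0,0,0,-1]
}}

```text
clock: 13.35
eef_pos: [0.3625, -0.1755, 0.0162]
ee_rot: [-0.0, 0.722, 0.692, -0.0]
force: [-8.8, -6.2, 4.3]
width: 0.0237
grasp_force: 50.0
```

```bash
python3 t.py
```

```text
t 13.35 az -0.0426 tq [-1.216  1.565  0.234] F [-8.8 -6.2  4.3] w 0.0237 g 50.0 q6 -0.464 [ 0.3625 -0.1755  0.0162] e6 -0.569
```

{"api": "jog_arm", "payload": {
  "moves": [0,0,0.05,0,0,0,-1]
}}

```text
clock: 13.48
eef_pos: [0.3624, -0.1755, 0.0162]
ee_rot: [-0.0, 0.739, 0.674, -0.0]
force: [-6.9, -5.9, 5.0]
width: 0.0236
grasp_force: 50.0
```

```bash
python3 t.py
```

```text
t 13.47 az -0.0927 tq [-1.205  1.648  0.202] F [-6.9 -5.9  5. ] w 0.0236 g 50.0 q6 -0.414 [ 0.3624 -0.1755  0.0162] e6 -0.569
```

{"api": "jog_arm", "payload": {
  "moves": [0,0,0.05,0,0,0,-1]
}}

```text
clock: 13.6
eef_pos: [0.3624, -0.1755, 0.0162]
ee_rot: [-0.0, 0.756, 0.655, -0.0]
force: [-7.7, -6.0, 5.7]
width: 0.0237
grasp_force: 50.0
```

```bash
python3 t.py
```

```text
t 13.6 az -0.1427 tq [-1.21   1.684  0.267] F [-7.7 -6.   5.7] w 0.0237 g 50.0 q6 -0.364 [ 0.3624 -0.1755  0.0162] e6 -0.567
```

{"api": "jog_arm", "payload": {
  "moves": [0,0,0.05,0,0,0,-1]
}}

```text
clock: 13.72
eef_pos: [0.3624, -0.1755, 0.0162]
ee_rot: [-0.0, 0.772, 0.636, -0.001]
force: [-7.4, -6.3, 6.3]
width: 0.0239
grasp_force: 50.0
```

```bash
python3 t.py
```

```text
t 13.72 az -0.1925 tq [-1.295  1.695  0.322] F [-7.4 -6.3  6.3] w 0.0239 g 50.0 q6 -0.314 [ 0.3624 -0.1755  0.0162] e6 -0.519
```

{"api": "jog_arm", "payload": {
  "moves": [0,0,0.05,0,0,0,-1]
}}

```text
clock: 13.85
eef_pos: [0.3624, -0.1755, 0.0162]
ee_rot: [-0.0, 0.787, 0.616, -0.001]
force: [-8.4, -7.2, 6.1]
width: 0.0239
grasp_force: 50.0
```

```bash
python3 t.py
```

```text
t 13.85 az -0.2425 tq [-1.253  1.706  0.368] F [-8.4 -7.2  6.1] w 0.0239 g 50.0 q6 -0.265 [ 0.3624 -0.1755  0.0162] e6 -0.475
```

{"api": "jog_arm", "payload": {
  "moves": [0,0,0.05,0,0,0,-1]
}}

```text
clock: 13.98
eef_pos: [0.3623, -0.1755, 0.0162]
ee_rot: [-0.0, 0.803, 0.597, -0.001]
force: [-9.4, -6.8, 5.8]
width: 0.0237
grasp_force: 50.0
```

```bash
python3 t.py
```

```text
t 13.97 az -0.2924 tq [-1.182  1.718  0.391] F [-9.4 -6.8  5.8] w 0.0237 g 50.0 q6 -0.215 [ 0.3623 -0.1755  0.0162] e6 -0.43
```

{"api": "jog_arm", "payload": {
  "moves": [0,0,0,0,0,0,-0.2,0,0,0,0,0,0,-0.2,0,0,0,0,0,0,-0.2,0,0,0,0,0,0,-0.2,0,0,0,0,0,-2,-0.2,0,0,0,0,0,-4,-0.2,0,0,0,0,0,-5,-0.2,0,0,0,0,0,-5,-0.2,0,0,0,0,0,-4,-0.2,0,0,0,0,0,0,-0.2,0,0,0,0,0,0,-0.2]
}}

```text
clock: 15.35
eef_pos: [0.3627, -0.1751, 0.2152]
ee_rot: [-0.0, 0.802, 0.597, -0.0]
force: [-0.5, 0.8, -0.7]
width: 0.0364
grasp_force: 0.0
```

Run:
```python
from h import *
import t
a=snap('scene','s4'); b=snap('wrist','w4')
cv2.imwrite('pics/f.png',cv2.resize(np.hstack([a,b])[:,:,::-1],(800,300),interpolation=cv2.INTER_AREA))
```

```text
t 15.35 az -0.2919 tq [-0.119  0.06  -0.042] F [-0.5  0.8 -0.7] w 0.0364 g 0.0 q6 -0.216 [ 0.3627 -0.1751  0.2152] e6 -0.0
```

View pics/f.png

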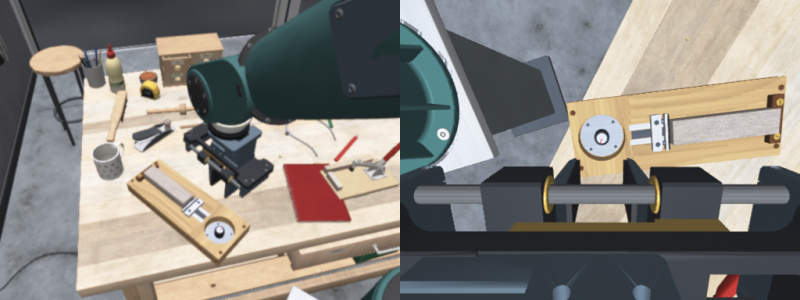

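The picture shows the offcut flat and straight, held between the jaw (~(665,132)) and the end stop (~(778,108)). The mug is undisturbed and the robot is clear.

```bash
python3 -c "
from cell import manip
print(manip.close_job())"
```

```text
the job is handed in; nothing more can be done
None
```

The offcut lies flat and straight on the bed, clamped against the end stop at about 14 N (estimated from the torque rise while turning the knob). The gripper has let go and is clear, the arm went near neither the mug nor the screwdriver, and the job was handed in at about 15 s.

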